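# Raise the balance hood's window to the green mark

## Robot

A 7-joint arm with a two-finger parallel gripper is mounted at the origin on the work surface. World frame = base frame: x ahead of the robot, y to its left, z up, the work surface at z = 0. Lengths are in m, angles in rad, forces in N, time in s.
With the tool pointing down it reaches from about 0.425 to 0.875 m from the base axis. Payload 8.4 kg.
Tool frame: the origin (TCP) lies on the mounting face of the last link; the fingertips stand 173 mm ahead of it and the grasp point (between the pads) lies 155 mm ahead of it; z points along the fingers, y is the direction in which the jaws open and shut (so a half turn about z gives the same grasp; the last joint's range is limited). The gripper opens to 85 mm and grips with 20 to 120 N. Pads are 22 mm wide; open, the fingers measure 114 mm over their backs; the gripper's body (76 mm by 85 mm) begins 54 mm behind the grasp point. The pads swing forward as they close: fully open they stand 13 mm farther back than shut.
Start: joints at [-1.345, 0.333, 0.04, 1.465, -0.013, 1.343, -0.059], TCP at [0.207, 0.616, 0.405] pointing down, gripper open.
Joint ranges: [-2.58, 2.58], [-0.38, 2.09], [-1.3, 1.39], [0.25, 2.4], [-1.5, 4.64], [0.08, 2.09], [-2.65, 2.65]. Speed limits (rad/s): [2.22, 2.22, 2.79, 2.79, 3.14, 3.14, 3.14].

## Interface

Orientations are given as a rotation vector (axis times angle).
In Python, from workcell import arm gives the robot as it stands. The module is installed in compiled form; this text tells all that it offers.
- The arm moves only by the shell command python3 -m jog 'ROWS' [OPENING]. ROWS is JSON, one flat list of numbers, 6 for each row, row after row: the shift along the tool's x, y, z in cm, then the turn, a rotation vector about the tool's x, y, z in degrees. A call has 1 to 10 rows; each row shifts and turns the commanded pose from where the row before left it, along the tool's axes as they then stand; what a row does not reach is not made up. A row lasts 1/12 s, in which the tool goes at most 41.7 mm and 7.16 degrees, less where a joint would pass 70% of its speed; a pose out of reach is approached as far as the arm can. A call with a gripper value outside its range is refused whole. OPENING is the closure, from -1 (fully open) to 1 (shut), set as the call begins (- or left out, the last holds). The fingers move at their own pace and stop on an object; the grip force is fixed at half the most. Time passes only in rows, so rows that do not move let the fingers close. It gives the time, the measured TCP pose, the force and the opening at its end, in the units of the state.
- arm.sense(): the state, without advancing time (a new reading comes with each control period).
- arm.camera(name): name is "scene" or "top" or "wrist"; returns the picture (420x560x3 uint8, red, green, blue); there is no depth.
- arm.camera_params(name): a dict with "camera_matrix" (3x3 intrinsics, pixels), "camera_from_world" (4x4, takes a point from world to camera coordinates). Camera axes: x right, y up, looking along -z (the intrinsics and any distortion apply to the point x, -y, -z); pixel columns grow to the right and rows downward; lengths in m; the calibration is good to about 2 mm. A picture is of the moment at which its call begins: read the wrist's pose just before it. camera_params takes no time and is no camera call; for the wrist camera it gives the pose at the moment of the call.
- arm.sign_off(): hands the job in, once; it reports no verdict.
The state is a dict: "clock": time; "joints": joint angles; "qd": joint speeds; "effort": joint torques, N m; "tcp_pos": TCP position; "ee_rot": TCP orientation; "force": force on the tool from outside, world axes, zero at the start; "ft_torque": the same for the moment, N m; "finger_gap": opening from 0.0 (shut) to 1.0 (fully open).
Only numpy, scipy, OpenCV 4.12 (cv2) and the standard library are available. Lean on these libraries where they do the work, as an engineer would, in place of code of your own. Each camera call takes 0.05 s, during which the arm holds its last target.

## Task

Open the weighing hood: with the fingers under the yellow lip, gently push the counterweighted window up until the lip is level with the green marker on the hood's left rail, then take the hand away so that the window stays there. Only push the lip: do not pinch it, do not shift the marker, and leave the jar, the beaker and the brass weight standing where they are.

Things in the scene. Friction and masses are not known exactly. Their poses are not given: they have to be found in the camera images.
- hood: Clear weighing hood, 440 wide, 325 deep, 360 high, fixed, aluminium rails 30 wide at y = -205 and +205, grey balance inside. Origin: on the bench, middle of the foot of its front. x: level, into the hood; y: to the left of one facing it; z up. The front leans back 35 deg (0.611 rad) from vertical, top farther away: the window slides along (0.574, 0, 0.819) in this frame.
- lip (a point): Yellow bar low on the window, 240 long (y), 42 deep (x), 12 thick (z), standing out square from it, free below, with a 3 mm black rubber strip on top. Origin: its middle. Frame tilted with the front: x into the hood square to the window, y left, z up the slope (sliding direction). Underside z = -6, outer edge x = -21, window face x = +21 mm. Shut: origin at (0.041, 0, 0.111) m in the hood's frame.
- sash (a joint): How far the window is up its slope (m): 0 shut, 0.18 at the upper stop. The window is balanced by hidden counterweights, so it stays where it is left; a push of 2 to 4 N along the slope, plus 1 N for each 0.1 m/s, moves it.
- mark (a point): Inner tip of the pointer of the green clip on the left rail, 15 mm left of the lip's end (clip 42 x 18, pointer 50 long, 6 thick, 18 mm out from the front's plane). The clip sits tight, at another height each time. Axes as lip, z up the slope. Level: the lip's origin at z = 0 here (lip and pointer mid-planes in line). The lip starts 40 to 160 mm below.
- jar: Loose amber jar with white cap, 52 diameter, 75 high, on the bench before the hood, left or right of the middle. Origin: centre of its underside. Not to be moved.
- beaker: Loose pale grey-white open beaker, 54 diameter, 70 high, on the bench before the hood, on the other side. Origin: centre of its underside. Not to be moved.
- weight: Loose brass calibration weight with a knob, 36 diameter, 58 high, on the bench to the left of the hood. Origin: centre of its underside. Not to be moved.

How it is judged:
By the outcome, as a careful person would: the job done as asked, in the order asked, and still so for the second after the job is handed in, with the robot touching nothing.
It also fails if it takes over 35 s, if anything falls off the work surface, if the arm or the gripper's body presses on something with over 40 N, if the wrist force passes 120 N, or if a joint passes its speed limit or range.

## Working session

There is one attempt and no reset: what is moved stays moved. The work goes in short steps, Python scripts to look and compute and a shell command to move; the robot and the scene stay as the last step left them, time stands still between calls to the robot, and variables do not carry over. Pictures are saved under pics/ and viewed, and the job is handed in when it is done.

```bash
mkdir -p pics
python3 - <<'E'
from workcell import arm
import cv2, numpy as np
s=arm.sense(); print({k:np.round(v,3).tolist() for k,v in s.items()})
for n in ["scene","top","wrist"]:
    p=arm.camera_params(n); im=arm.camera(n); cv2.imwrite(f"pics/{n}0.png",im[...,::-1])
    np.savez(f"{n}0.npz",im=im,K=p["camera_matrix"],T=p["camera_from_world"])
    print(n,p.keys(),np.round(p["camera_matrix"],1).tolist(),np.round(p["camera_from_world"],3).tolist())
E
```

```text
{'clock': 0.0, 'joints': [-1.345, 0.334, 0.04, 1.466, -0.013, 1.343, -0.059], 'qd': [-0.0, 0.001, -0.001, -0.0, -0.0, -0.002, 0.002], 'effort': [-0.0, -65.854, 1.365, -40.557, 0.017, 0.013, -0.0], 'tcp_pos': [0.207, 0.616, 0.404], 'ee_rot': [-0.508, -3.1, 0.003], 'force': [-0.164, -0.259, -0.491], 'ft_torque': [-0.014, -0.017, 0.005], 'finger_gap': 0.998}
scene dict_keys(['camera_matrix', 'camera_from_world']) [[426.5, 0.0, 279.6], [0.0, 426.5, 217.9], [0.0, 0.0, 1.0]] [[0.946, 0.323, -0.015, -0.569], [-0.236, 0.722, 0.65, -0.016], [0.221, -0.612, 0.76, -1.14], [0.0, 0.0, 0.0, 1.0]]
top dict_keys(['camera_matrix', 'camera_from_world']) [[404.4, 0.0, 282.2], [0.0, 404.4, 210.1], [0.0, 0.0, 1.0]] [[-0.016, -0.999, -0.031, 0.132], [0.996, -0.018, 0.083, -0.566], [-0.083, -0.03, 0.996, -0.824], [0.0, 0.0, 0.0, 1.0]]
wrist dict_keys(['camera_matrix', 'camera_from_world']) [[361.2, 0.0, 283.9], [0.0, 361.2, 205.6], [0.0, 0.0, 1.0]] [[0.318, 0.948, -0.002, -0.649], [-0.91, 0.305, -0.28, 0.038], [-0.265, 0.091, 0.96, -0.38], [0.0, 0.0, 0.0, 1.0]]
```

View pics/scene0.png

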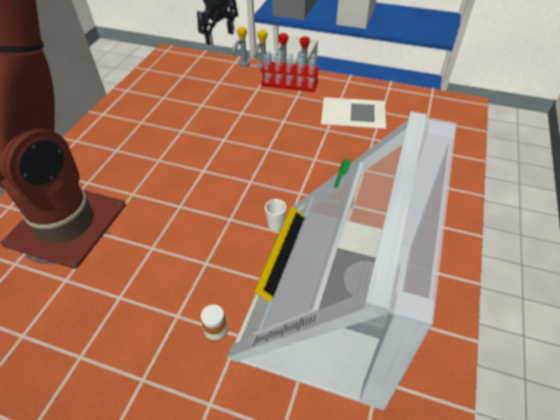

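View pics/top0.png

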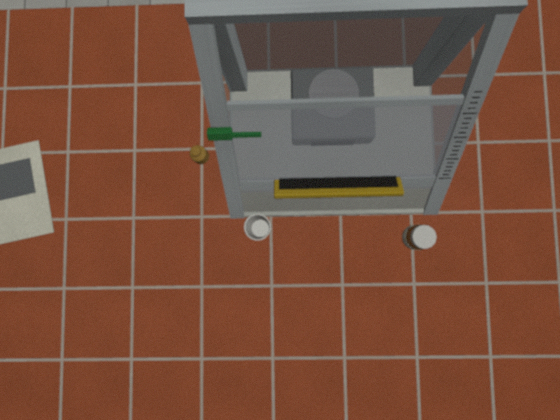

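View pics/wrist0.png

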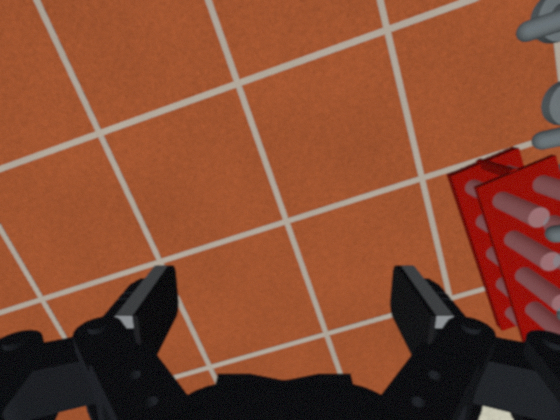

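The scene view shows the hood facing the robot, with the yellow lip at (282,255), the green clip at (343,172), the beaker at (276,213) and the jar at (214,322). In the top view the lip is at (338,187), the pointer tip near (260,134), the beaker at (257,228), the jar at (423,237) and the weight at (199,154).

```bash
cat > h.py <<'E'
import numpy as np, cv2
def load(n):
    d=np.load(n+".npz"); return d["im"],d["K"],d["T"]
def cen(T): return -T[:3,:3].T@T[:3,3]
def ray(K,T,uv):
    v=np.linalg.inv(K)@np.array([uv[0],uv[1],1.]); v=np.array([v[0],-v[1],-v[2]]); d=T[:3,:3].T@v
    return cen(T),d/np.linalg.norm(d)
def onz(K,T,uv,z):
    c,d=ray(K,T,uv); return c+d*(z-c[2])/d[2]
def tri(*r):
    A=sum(np.eye(3)-np.outer(d,d) for c,d in r); b=sum((np.eye(3)-np.outer(d,d))@c for c,d in r)
    p=np.linalg.solve(A,b); return p,[float(np.linalg.norm(np.cross(p-c,d))) for c,d in r]
def proj(K,T,p):
    q=T[:3,:3]@np.asarray(p)+T[:3,3]; q=K@np.array([q[0],-q[1],-q[2]]); return q[:2]/q[2]
def masks(im):
    h=cv2.cvtColor(im,cv2.COLOR_RGB2HSV)
    return {"yellow":cv2.inRange(h,(22,150,110),(32,255,255)),"green":cv2.inRange(h,(45,120,50),(80,255,255))}
E
python3 - <<'E'
from h import *
for n in ["scene","top"]:
    im,K,T=load(n+"0"); print(n,cen(T).round(3))
    for c,m in masks(im).items():
        cs,_=cv2.findContours(m,cv2.RETR_EXTERNAL,cv2.CHAIN_APPROX_NONE)
        for k in cs:
            if cv2.contourArea(k)>30: 
                a=cv2.approxPolyDP(k,2,True)[:,0].tolist(); print(c,cv2.contourArea(k),a)
im=load("scene0")[0]; cv2.imwrite("pics/s1.png",cv2.resize(im[140:380,190:430],None,fx=2.5,fy=2.5,interpolation=2)[...,::-1])
im=load("top0")[0]; cv2.imwrite("pics/t1.png",cv2.resize(im[60:260,180:450],None,fx=2.9,fy=2.9,interpolation=2)[...,::-1])
E
```

```text
scene [ 0.787 -0.502  0.868]
yellow 673.5 [[292, 207], [255, 292], [267, 300], [272, 296], [263, 288], [296, 212], [303, 216]]
yellow 55.0 [[260, 31], [258, 35], [263, 42], [265, 31]]
yellow 55.5 [[242, 27], [238, 29], [241, 38], [245, 32]]
green 113.5 [[347, 159], [342, 163], [335, 186], [347, 170]]
top [0.498 0.097 0.871]
yellow 842.5 [[399, 178], [397, 188], [279, 190], [276, 180], [274, 193], [276, 197], [402, 194]]
green 308.5 [[207, 132], [210, 139], [259, 135], [259, 132], [232, 133], [230, 128], [208, 128]]
```

View pics/s1.png

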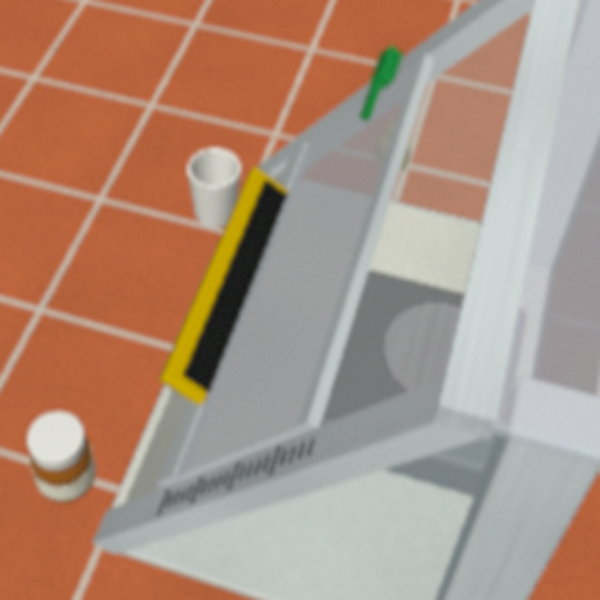

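View pics/t1.png

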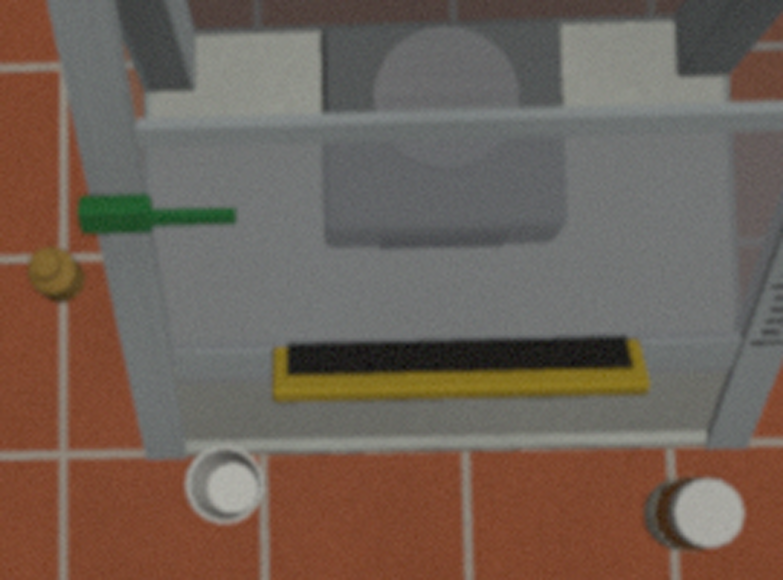

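```bash
cat > m.py <<'E'
from h import *
_,Ks,Ts=load("scene0"); it,Kt,Tt=load("top0")
def T2(a,b): return tri(ray(Ks,Ts,a),ray(Kt,Tt,b))
L,e1=T2((292.5,206.8),(275.5,197.3)); R,e2=T2((255,292.3),(402.3,194.3))
print("lip low outer L,R",L.round(4),R.round(4),e1,e2,np.linalg.norm(L-R))
G,e=T2((335.5,187),(260.5,134)); print("tip",G.round(4),e)
fl=onz(Kt,Tt,(231,218),0); fr=onz(Kt,Tt,(438,214),0); print("feet",fl.round(4),fr.round(4),np.linalg.norm(fl-fr),"scene R foot",onz(Ks,Ts,(190+100/2.5,140+548/2.5),0).round(4))
for nm,y in [("lip",R-L),("feet",fr-fl)]:
    print(nm,"yaw",np.degrees(np.arctan2(y[0],-y[1])))
th=np.arctan2((R-L)[0],-(R-L)[1])
for nm,a in [("lip",th),("feet",np.arctan2((fr-fl)[0],-(fr-fl)[1]))]:
    X=np.array([np.cos(a),np.sin(a),0]);Y=np.array([-np.sin(a),np.cos(a),0]);Z=np.array([0,0,1.])
    S=.574*X+.819*Z; N=.819*X-.574*Z
    M=(L+R)/2+.021*N+.006*S
    O=M-.041*X-.111*Z
    d=G-M
    print(nm,"lip mid",M.round(4),"hood O",O.round(4),"feet mid",((fl+fr)/2).round(4),"tip rel lip N,Y,S",[round(float(d@v),4) for v in (N,Y,S)])
E
python3 m.py
```

```text
lip low outer L,R [0.5868 0.1324 0.1292] [ 0.586  -0.1031  0.1222] [0.0033607448554178717, 0.0033607448554180785] [0.0005419932141041133, 0.0005419932141042668] 0.23565733564489771
tip [0.6817 0.1509 0.2073] [0.00023704707171779977, 0.00023704707171779424]
feet [0.5554 0.2342 0.    ] [ 0.5561 -0.2099  0.    ] 0.44404432052452686 scene R foot [ 0.5615 -0.2036  0.    ]
lip yaw -0.18146144860211674
feet yaw 0.08542758747247178
lip lip mid [0.6071 0.0146 0.1186] hood O [0.5661 0.0147 0.0076] feet mid [0.5558 0.0121 0.    ] tip rel lip N,Y,S [0.0099, 0.1366, 0.1153]
feet lip mid [0.6071 0.0147 0.1186] hood O [0.5661 0.0146 0.0076] feet mid [0.5558 0.0121 0.    ] tip rel lip N,Y,S [0.0104, 0.1361, 0.1157]
```

```bash
python3 -m jog '[0,0,0,0,0,-6.2, 0,0,0,0,0,-6.2, 0,0,0,0,0,-6.2, -1.5,-3.8,0,0,0,0, -1.5,-3.8,0,0,0,0, -1.5,-3.8,0,0,0,0, -1.5,-3.8,0,0,0,0, -1.5,-3.8,0,0,0,0, -1.5,-3.8,0,0,0,0, -1.5,-3.8,0,0,0,0]' 1
cat > st.py <<'E'
from workcell import arm
import numpy as np, json
from scipy.spatial.transform import Rotation as R
s=arm.sense(); r=R.from_rotvec(s["ee_rot"]).as_matrix()
print(round(s["clock"],2),"q",np.round(s["joints"],3).tolist(),"tcp",np.round(s["tcp_pos"],4),"F",np.round(s["force"],2),"gap",round(float(s["finger_gap"]),3))
print("axes x,y,z",r.T.round(3).tolist(),"tip",(s["tcp_pos"]+.173*r[:,2]).round(4))
open("log.jsonl","a").write(json.dumps([list(map(float,s["joints"])),list(map(float,s["tcp_pos"])),list(map(float,s["ee_rot"]))])+"\n")
E
python3 st.py
```

```text
clock: 0.98
tcp_pos: [0.3127, 0.3479, 0.4045]
ee_rot: [-0.0, -3.141, -0.0]
force: [1.2, 1.7, 0.6]
finger_gap: -0.002
0.98 q [-1.068, -0.043, 0.131, 1.894, 0.006, 1.29, 0.632] tcp [0.3127 0.3479 0.4045] F [1.22 1.72 0.63] gap -0.002
axes x,y,z [[-1.0, 0.0, 0.0], [0.0, 1.0, 0.0], [-0.0, 0.0, -1.0]] tip [0.3126 0.3479 0.2315]
```

Run:
```python
from h import *
it,Kt,Tt=load("top0"); _,Ks,Ts=load("scene0")
# objects: beaker rim centre, jar cap centre, weight
for nm,t,s,z in [("beaker",(180+223/2.9,60+485/2.9),(190+213/2.5,140+168/2.5),.07),("jar",(180+708/2.9,60+513/2.9),(190+57/2.5,140+436/2.5),.075),("weight",(198,153),None,.05)]:
    print(nm,onz(Kt,Tt,t,z).round(3),None if s is None else onz(Ks,Ts,s,z).round(3))
```

```text
beaker [0.531 0.172 0.07 ] [0.533 0.17  0.07 ]
jar [ 0.507 -0.155  0.075] [ 0.51  -0.154  0.075]
weight [0.689 0.294 0.05 ] None
```

```bash
python3 -m jog '[-1,-4,0,0,0,0, -1,-4,0,0,0,0, -1,-4,0,0,0,0, -1,-4,0,0,0,0, -1,-4,0,0,0,0, -1,-4,0,0,0,0, -1,-4,0,0,0,0, -1,-4,0,0,0,0, -1,-4,0,0,0,0, -1,-4,0,0,0,0]'; python3 st.py; python3 -m jog '[-0.5,-2,0,0,-7,0, 0,-2,0,0,-7,0, 0,0,0,0,-7,0]'; python3 st.py
python3 - <<'E'
from h import *
_,K,T=load("wrist0"); c=cen(T)-np.array([.207,.616,.405]); a=np.array([-.162,-.987,0]);R=2*np.outer(a,a)-np.eye(3); print("cam in tool",(R.T@c).round(3))
E
```

```text
clock: 1.82
tcp_pos: [0.412, -0.0524, 0.4048]
ee_rot: [0.0, 3.141, 0.001]
force: [1.1, 0.4, -0.3]
finger_gap: 0.002
1.82 q [-0.748, -0.254, 0.662, 2.018, 0.159, 1.328, 1.431] tcp [ 0.412  -0.0524  0.4048] F [ 1.15  0.4  -0.35] gap 0.002
axes x,y,z [[-1.0, 0.0, -0.0], [0.0, 1.0, 0.001], [0.0, 0.001, -1.0]] tip [ 0.4121 -0.0523  0.2318]
clock: 2.07
tcp_pos: [0.4173, -0.0938, 0.4054]
ee_rot: [0.006, 2.768, -0.0]
force: [0.7, 0.4, -0.9]
finger_gap: -0.001
2.07 q [-0.548, -0.379, 0.543, 2.131, 0.235, 0.971, 1.468] tcp [ 0.4173 -0.0938  0.4054] F [ 0.74  0.41 -0.86] gap -0.001
axes x,y,z [[-0.931, 0.004, -0.365], [0.005, 1.0, 0.001], [0.365, -0.001, -0.931]] tip [ 0.4804 -0.094   0.2443]
cam in tool [0.069 0.    0.031]
```

```bash
cat > fk.py <<'E'
import numpy as np, json, itertools
from scipy.spatial.transform import Rotation as R
from scipy.optimize import least_squares
Rz=lambda a:R.from_euler("z",a).as_matrix(); Ry=lambda a:R.from_euler("y",a).as_matrix()
e=np.array([0,0,1.])
def fk(q,p,s):
    h,L1,L2,L3,a1,a7=p[:6]
    M=Rz(a1+s[0]*q[0])@Ry(q[1])@Rz(s[1]*q[2]); P=h*e+L1*M@e
    M=M@Ry(q[3])@Rz(s[2]*q[4]); P=P+L2*M@e
    M=M@Ry(q[5])@Rz(a7+s[3]*q[6]); return P+L3*M@e,M
def data():
    return [json.loads(l) for l in open("log.jsonl")]+[[[-1.345,.3335,.04,1.4655,-.013,1.343,-.059],[.207,.616,.4045],[-.508,-3.1,.003]]]
def res(p,s,D):
    o=[]
    for q,t,r in D:
        P,M=fk(q,p,s); o+=list((P-t)*3)+list(R.from_matrix(M.T@R.from_rotvec(r).as_matrix()).as_rotvec())
    return np.array(o)
if __name__=="__main__":
    D=data();out=[]
    for s in itertools.product([1,-1],repeat=4):
        for a1,a7 in itertools.product([0,1.57,3.14,-1.57],repeat=2):
            f=least_squares(res,[.32,.47,.5,.25,a1,a7],args=(s,D)); out.append((f.cost,s,f.x.round(4).tolist()))
    out.sort(key=lambda o:o[0])
    for o in out[:3]: print(o)
E
python3 fk.py
```

```text
(np.float64(0.002299475323046033), (-1, -1, -1, -1), [0.2766, 0.4725, 0.5123, 0.205, -0.0839, 1.4881])
(np.float64(0.0022994753230460587), (-1, -1, -1, -1), [0.2766, 0.4725, 0.5123, 0.205, -0.0839, 1.4881])
(np.float64(0.0022994753230460773), (-1, -1, -1, -1), [0.2766, 0.4725, 0.5123, 0.205, -0.0839, 1.4881])
```

```bash
cat > ik.py <<'E'
from fk import *
p=[0.2766,0.4725,0.5123,0.205,-0.0839,1.4881]; s=(-1,)*4
lo=np.array([-2.58,-.38,-1.3,.25,-1.5,.08,-2.65])+.02; hi=np.array([2.58,2.09,1.39,2.4,4.64,2.09,2.65])-.02
N=np.array([.819,0,-.574]);S=np.array([.574,0,.819]);Y=np.array([0,1.,0])
def orient(phi,d):
    z=np.cos(phi)*N+np.sin(phi)*Y; z=np.cos(d)*z-np.sin(d)*S
    y=np.cos(phi)*Y-np.sin(phi)*N; x=np.cross(y,z); return np.array([x,y,z]).T
def solve(tcp,M,q0):
    def f(q):
        P,m=fk(q,p,s); return np.r_[(P-tcp)*5,R.from_matrix(m.T@M).as_rotvec()]
    return least_squares(f,np.clip(q0,lo,hi),bounds=(lo,hi))
if __name__=="__main__":
    q0=np.array(data()[-2][0])
    mid=np.array([.6071,.0146,.1186])
    for phi in [0,15,30,45,-30,-45]:
        for d in [0,10,20]:
            M=orient(np.radians(phi),np.radians(d)); o=[]
            y0=-.02*np.sign(phi)
            for up in [-.02,.12]:
                tip=mid-.006*S-.011*S+.0*N+up*S+y0*Y   # tip 21mm under lip
                tcp=tip-.173*M[:,2]
                best=min((solve(tcp,M,q) for q in [q0,q0*np.array([1,1,-1,1,-1,1,1]),np.array([-.3,0,0,2.2,0,.5,1.5]),np.array([.3,0,0,2.2,0,.5,1.5])]),key=lambda f:f.cost)
                P,m=fk(best.x,p,s); o.append((round(1000*np.linalg.norm(P-tcp),1),round(np.degrees(np.linalg.norm(R.from_matrix(m.T@M).as_rotvec())),1),best.x.round(2).tolist()))
            print(phi,d,o)
E
python3 ik.py
```

```text
0 0 [(np.float64(52.6), np.float64(13.4), [1.05, 0.21, -1.24, 2.38, 1.79, 0.24, -0.25]), (np.float64(0.0), np.float64(0.0), [-0.5, -0.08, 0.36, 2.34, 2.51, 0.1, -1.03])]
0 10 [(np.float64(21.0), np.float64(5.7), [1.14, 0.04, -1.28, 2.38, 0.87, 0.1, 0.6]), (np.float64(0.0), np.float64(0.0), [-0.48, -0.07, 0.35, 2.21, 0.24, 0.22, 1.24])]
0 20 [(np.float64(0.0), np.float64(0.0), [-0.69, -0.01, 0.57, 2.33, 0.13, 0.21, 1.33]), (np.float64(0.0), np.float64(0.0), [-0.21, -0.01, 0.09, 2.06, 0.04, 0.48, 1.42])]
15 0 [(np.float64(28.3), np.float64(15.5), [1.42, 0.46, -1.28, 2.38, -0.63, 0.1, 2.63]), (np.float64(10.0), np.float64(3.2), [-1.34, -0.36, 1.37, 2.29, -0.8, 0.11, 2.63])]
15 10 [(np.float64(15.6), np.float64(7.1), [1.39, 0.27, -1.28, 2.35, -0.78, 0.2, 2.63]), (np.float64(1.4), np.float64(0.3), [-1.24, -0.06, 1.37, 2.17, -0.94, 0.45, 2.63])]
15 20 [(np.float64(0.0), np.float64(0.0), [1.17, 0.1, -1.03, 2.29, -0.84, 0.4, 2.62]), (np.float64(0.0), np.float64(0.0), [-0.22, 0.04, 0.35, 2.03, -0.66, 0.64, 2.32])]
30 0 [(np.float64(31.0), np.float64(7.4), [1.58, 0.92, -1.28, 2.31, -0.21, 0.2,
[... 1262 characters left out ...]
 1.15, 0.9, -0.03])]
-30 20 [(np.float64(0.0), np.float64(0.0), [-0.7, 0.22, 0.15, 2.15, 1.0, 0.81, -0.06]), (np.float64(0.0), np.float64(0.0), [-0.46, 0.19, -0.03, 1.9, 0.87, 0.95, 0.24])]
-45 0 [(np.float64(0.0), np.float64(0.0), [-0.47, 0.53, -0.33, 2.13, 1.46, 1.35, -0.67]), (np.float64(0.0), np.float64(0.0), [-1.03, 0.41, 0.4, 1.97, 1.21, 1.1, -0.3])]
-45 10 [(np.float64(0.0), np.float64(0.0), [-0.55, 0.44, -0.19, 2.07, 1.23, 1.2, -0.46]), (np.float64(0.0), np.float64(0.0), [-0.51, 0.36, -0.15, 1.87, 1.16, 1.24, -0.15])]
-45 20 [(np.float64(0.0), np.float64(0.0), [-0.9, 0.42, 0.3, 1.98, 0.88, 1.04, -0.15]), (np.float64(0.0), np.float64(0.0), [-0.81, 0.38, 0.29, 1.75, 0.83, 1.17, 0.11])]
```

```bash
cat > plan.py <<'E'
from ik import *
import sys
D=data(); q=np.array(D[-2][0]); t=np.array(D[-2][1]); M0=R.from_rotvec(D[-2][2]).as_matrix()
mid=np.array([.6071,.0146,.1186]); M=orient(np.radians(-30),np.radians(5))
print("target axes",M.T.round(3).tolist()); rv=np.degrees(R.from_matrix(M0.T@M).as_rotvec()); print("rot tool deg",rv.round(2),np.linalg.norm(rv))
A=np.array([.42,.15,.35]); tipB=mid-.006*S-.011*S-.025*S-.01*Y-.055*M[:,2]-.004*N; B=tipB-.173*M[:,2]
for n,P in [("A",A),("B",B),("C",B+.055*M[:,2]),("D",B+.055*M[:,2]+.14*S)]:
    f=solve(P,M,q); print(n,P.round(4),"tip",(P+.173*M[:,2]).round(3),f.x.round(2).tolist(),f.cost); q=f.x
print("shift to A world",(A-t).round(3),"in cur tool cm",(100*M0.T@(A-t)).round(2),"A->B in new tool cm",(100*M.T@(B-A)).round(2))
E
python3 plan.py
```

```text
target axes [[-0.634, 0.044, -0.773], [0.409, 0.866, -0.287], [0.657, -0.498, -0.567]]
rot tool deg [ 28.48 -27.98   9.79] 41.10394982958613
A [0.42 0.15 0.35] tip [0.534 0.064 0.252] [-0.77, -0.1, -0.04, 2.25, 1.12, 1.11, -0.14] 6.17781547529826e-14
B [0.43   0.1182 0.2157] tip [0.544 0.032 0.118] [-0.7, 0.14, -0.03, 2.37, 1.38, 0.94, -0.51] 1.3529715042021052e-18
C [0.4661 0.0908 0.1845] tip [0.58  0.005 0.086] [-0.6, 0.24, -0.01, 2.34, 1.53, 0.87, -0.6] 4.015796984349072e-13
D [0.5465 0.0908 0.2992] tip [0.66  0.005 0.201] [-0.4, 0.13, -0.12, 2.14, 1.33, 0.87, -0.18] 1.6437828253704148e-23
shift to A world [ 0.003  0.244 -0.055] in cur tool cm [ 1.88 24.37  5.23] A->B in new tool cm [9.6  1.51 9.85]
```

```bash
sed -i 's/radians(-30)/radians(-35)/; s/-.01\*Y-.055/+.005*Y-.045/; s/B+.055/B+.045/g' plan.py; python3 plan.py
```

```text
target axes [[-0.63, 0.05, -0.775], [0.47, 0.819, -0.329], [0.618, -0.571, -0.54]]
rot tool deg [ 33.24 -27.75  11.46] 44.79059185987687
A [0.42 0.15 0.35] tip [0.527 0.051 0.257] [-0.62, -0.06, -0.2, 2.22, 1.11, 1.19, -0.16] 1.3480898353486901e-14
B [0.4449 0.1442 0.2042] tip [0.552 0.045 0.111] [-0.62, 0.25, -0.16, 2.28, 1.34, 1.07, -0.54] 1.1488152155443581e-17
C [0.4727 0.1185 0.1799] tip [0.58  0.02  0.086] [-0.55, 0.32, -0.14, 2.27, 1.45, 1.02, -0.59] 8.157744831677888e-14
D [0.5531 0.1185 0.2945] tip [0.66  0.02  0.201] [-0.5, 0.21, -0.1, 2.07, 1.3, 1.0, -0.21] 2.6857913178401193e-18
shift to A world [ 0.003  0.244 -0.055] in cur tool cm [ 1.88 24.37  5.23] A->B in new tool cm [9.7  5.49 9.75]
```

```bash
python3 -m jog '[0.3,4,0.8,0,0,0, 0.3,4,0.8,0,0,0, 0.3,4,0.8,0,0,0, 0.3,4,0.8,0,0,0, 0.3,4,0.8,0,0,0, 0.3,4,0.8,0,0,0]'; python3 -m jog '[0,0,0,4.75,-3.96,1.64, 0,0,0,4.75,-3.96,1.64, 0,0,0,4.75,-3.96,1.64, 0,0,0,4.75,-3.96,1.64, 0,0,0,4.75,-3.96,1.64, 0,0,0,4.75,-3.96,1.64, 0,0,0,4.75,-3.96,1.64, 0,0,0,0,0,0]'; python3 st.py; python3 plan.py | tail -1
python3 - <<'E'
from ik import *
from workcell import arm
s=arm.sense(); M0=R.from_rotvec(s["ee_rot"]).as_matrix(); M=orient(np.radians(-35),np.radians(5))
print("rot left",np.degrees(R.from_matrix(M0.T@M).as_rotvec()).round(2)); 
for n,B in [("B",[.4449,.1442,.2042]),("C",[.4727,.1185,.1799])]: print(n,(100*M0.T@(np.array(B)-s["tcp_pos"])).round(2))
E
```

```text
clock: 2.57
tcp_pos: [0.4172, 0.1515, 0.353]
ee_rot: [0.001, 2.775, 0.001]
force: [1.3, -0.5, 0.1]
finger_gap: 0.004
clock: 3.23
tcp_pos: [0.4174, 0.1507, 0.3524]
ee_rot: [0.372, 2.187, -0.663]
force: [0.0, 0.9, -1.4]
finger_gap: 0.0
3.23 q [-0.633, -0.042, -0.185, 2.201, 1.075, 1.259, -0.096] tcp [0.4174 0.1507 0.3524] F [ 0.02  0.86 -1.35] gap 0.0
axes x,y,z [[-0.635, 0.044, -0.772], [0.465, 0.819, -0.336], [0.617, -0.572, -0.54]] tip [0.5241 0.0517 0.2589]
shift to A world [ 0.003 -0.001 -0.002] in cur tool cm [0.01 0.15 0.33] A->B in new tool cm [9.7  5.49 9.75]
rot left [-0.05 -0.06  0.47]
B [ 9.66  5.73 10.07]
C [ 9.66  5.73 14.57]
```

```bash
python3 -m jog '[3.2,0,0,0,0,0.4, 3.2,0,0,0,0,0, 3.2,0,0,0,0,0, 0,1.9,3.3,0,0,0, 0,1.9,3.3,0,0,0, 0,1.9,3.3,0,0,0, 0,0,0,0,0,0]'; python3 st.py
python3 - <<'E'
from workcell import arm
import cv2, numpy as np
for n in ["scene","top"]:
    p=arm.camera_params(n); im=arm.camera(n); np.savez(f"{n}1.npz",im=im,K=p["camera_matrix"],T=p["camera_from_world"])
a=cv2.resize(np.load("scene1.npz")["im"][130:350,190:390],None,fx=2,fy=2,interpolation=2);b=cv2.resize(np.load("top1.npz")["im"][80:300,200:400],None,fx=2,fy=2,interpolation=2)
cv2.imwrite("pics/c1.png",np.hstack([a,b])[...,::-1])
E
```

```text
clock: 3.82
tcp_pos: [0.4471, 0.1434, 0.2021]
ee_rot: [0.38, 2.196, -0.661]
force: [-0.5, -1.1, -0.5]
finger_gap: 0.0
3.82 q [-0.613, 0.266, -0.152, 2.262, 1.278, 1.106, -0.457] tcp [0.4471 0.1434 0.2021] F [-0.54 -1.14 -0.55] gap 0.0
axes x,y,z [[-0.639, 0.053, -0.767], [0.468, 0.819, -0.333], [0.611, -0.571, -0.548]] tip [0.5527 0.0445 0.1072]
```

View pics/c1.png

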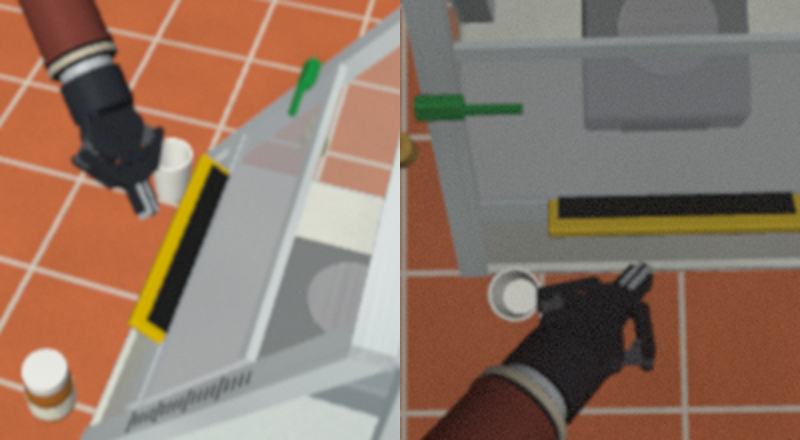

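The fingertips are at (147,212) in the left pane and (640,268) in the right pane, just outside the lip. Nothing is touching. The left knuckle sticks out sideways, so I'll turn the hand a little straighter before going under the lip.

```bash
cat > nxt.py <<'E'
from ik import *
from workcell import arm
s_=arm.sense(); M0=R.from_rotvec(s_["ee_rot"]).as_matrix(); t=np.array(s_["tcp_pos"]); q=np.array(s_["joints"])
M=orient(np.radians(-27),np.radians(10)); mid=np.array([.6071,.0146,.1186])
print("rot",np.degrees(R.from_matrix(M0.T@M).as_rotvec()).round(2))
tipC=mid-.017*S-.015*S+.010*Y-.006*N
tipB=tipC-.045*M[:,2]-.004*S
for n,tp in [("B",tipB),("C",tipC),("D",tipC+.13*S)]:
    P=tp-.173*M[:,2]; f=solve(P,M,q); q=f.x
    print(n,"tip",tp.round(3),"in cur tool",(100*M0.T@(P-t)).round(2),q.round(2).tolist(),f.cost)
print("S in target tool",(M.T@S).round(3))
tip=t+.173*M0[:,2]; d=tip-mid; print("tip rel lip N,Y,S",[round(float(d@v),4) for v in (N,Y,S)])
E
python3 nxt.py
```

```text
rot [-7.9   4.48 -0.98]
B tip [0.554 0.045 0.122] in cur tool [-2.37 -2.67 -0.13] [-0.5, 0.09, -0.17, 2.32, 1.27, 0.87, -0.33] 1.0629091580399428e-20
C tip [0.584 0.025 0.096] in cur tool [-2.42 -2.05  4.27] [-0.44, 0.18, -0.15, 2.3, 1.38, 0.81, -0.39] 2.946119133665522e-14
D tip [0.658 0.025 0.202] in cur tool [-15.36  -2.07   3.02] [-0.31, 0.11, -0.21, 2.09, 1.16, 0.84, -0.01] 4.586713710659596e-18
S in target tool [-0.985 -0.    -0.174]
tip rel lip N,Y,S [-0.0417, 0.0311, -0.0385]
```

```bash
python3 -m jog '[-1.2,-1.3,0,-3.9,2.2,-0.5, -1.2,-1.3,0,-4,2.3,-0.5, 0,0,0,0,0,0]'; python3 st.py; python3 nxt.py
```

```text
clock: 4.17
tcp_pos: [0.4488, 0.1204, 0.2367]
ee_rot: [0.323, 2.298, -0.495]
force: [0.5, -0.7, 1.8]
finger_gap: 0.004
4.17 q [-0.532, 0.105, -0.139, 2.3, 1.226, 0.911, -0.271] tcp [0.4488 0.1204 0.2367] F [ 0.49 -0.69  1.79] gap 0.004
axes x,y,z [[-0.687, 0.082, -0.722], [0.371, 0.894, -0.252], [0.624, -0.442, -0.644]] tip [0.5568 0.044  0.1253]
rot [ 0.38  0.26 -0.31]
B tip [0.554 0.045 0.122] in cur tool [0.41 0.15 0.01] [-0.53, 0.09, -0.15, 2.32, 1.27, 0.86, -0.33] 9.333536866681205e-16
C tip [0.584 0.025 0.096] in cur tool [0.03 0.12 4.44] [-0.47, 0.18, -0.13, 2.3, 1.38, 0.8, -0.39] 8.406077566591328e-14
D tip [0.658 0.025 0.202] in cur tool [-12.78   0.21   2.24] [-0.33, 0.11, -0.19, 2.09, 1.16, 0.83, -0.01] 1.9605880781784218e-17
S in target tool [-0.985 -0.    -0.174]
tip rel lip N,Y,S [-0.045, 0.0294, -0.0234]
```

```bash
python3 -m jog '[0.6,0.1,0,0,0,0, 0,0,1.5,0,0,0, 0,0,1.5,0,0,0, 0,0,1.4,0,0,0, 0,0,0,0,0,0]'; python3 st.py; python3 nxt.py|tail -1
cat > look.py <<'E'
import sys
from workcell import arm
import cv2, numpy as np
k=sys.argv[1]
for n in ["scene","top"]:
    p=arm.camera_params(n); im=arm.camera(n); np.savez(f"{n}{k}.npz",im=im,K=p["camera_matrix"],T=p["camera_from_world"])
a=cv2.resize(np.load(f"scene{k}.npz")["im"][130:350,190:390],None,fx=2,fy=2,interpolation=2);b=cv2.resize(np.load(f"top{k}.npz")["im"][80:300,200:400],None,fx=2,fy=2,interpolation=2)
cv2.imwrite(f"pics/c{k}.png",np.hstack([a,b])[...,::-1])
E
python3 look.py 2
```

```text
clock: 4.58
tcp_pos: [0.4719, 0.1036, 0.1986]
ee_rot: [0.321, 2.3, -0.505]
force: [-1.1, -0.7, -0.5]
finger_gap: -0.004
4.58 q [-0.503, 0.208, -0.101, 2.292, 1.344, 0.853, -0.366] tcp [0.4719 0.1036 0.1986] F [-1.1  -0.74 -0.49] gap -0.004
axes x,y,z [[-0.69, 0.078, -0.72], [0.372, 0.891, -0.26], [0.621, -0.448, -0.643]] tip [0.5793 0.0261 0.0873]
tip rel lip N,Y,S [-0.0048, 0.0115, -0.0416]
```

View pics/c2.png

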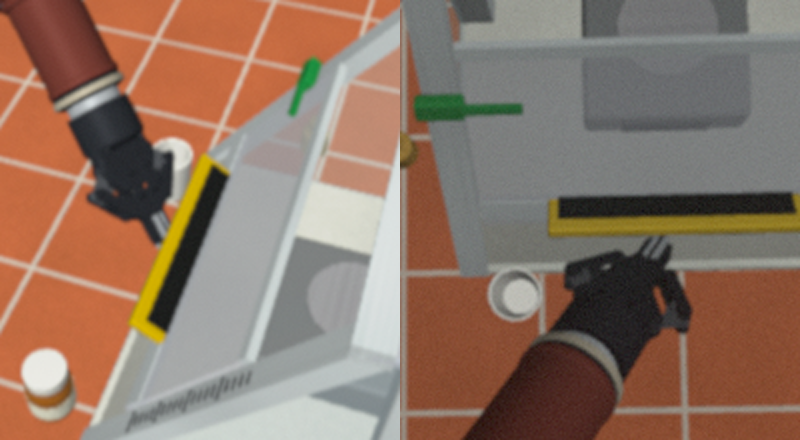

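```bash
python3 -m jog '[-0.6,0,-0.1,0,0,0, -0.6,0,-0.1,0,0,0, -0.3,0,-0.05,0,0,0, -0.3,0,-0.05,0,0,0]'; python3 nxt.py|tail -1;  python3 -m jog '[-0.3,0,-0.05,0,0,0, -0.3,0,-0.05,0,0,0]';python3 nxt.py|tail -1;  python3 -m jog '[-0.3,0,-0.05,0,0,0, -0.3,0,-0.05,0,0,0]'; python3 st.py; python3 nxt.py|tail -1;python3 look.py 3
```

```text
clock: 5.02
tcp_pos: [0.4827, 0.1044, 0.2158]
ee_rot: [0.32, 2.299, -0.5]
force: [-2.3, 3.3, -1.7]
finger_gap: -0.002
tip rel lip N,Y,S [-0.0055, 0.0129, -0.0211]
clock: 5.18
tcp_pos: [0.4862, 0.1041, 0.2204]
ee_rot: [0.32, 2.299, -0.501]
force: [-3.3, 3.0, -0.9]
finger_gap: 0.001
tip rel lip N,Y,S [-0.0053, 0.0125, -0.0154]
clock: 5.35
tcp_pos: [0.4898, 0.1038, 0.2253]
ee_rot: [0.32, 2.299, -0.502]
force: [-3.4, 3.3, -1.3]
finger_gap: -0.001
5.35 q [-0.486, 0.178, -0.094, 2.246, 1.294, 0.852, -0.264] tcp [0.4898 0.1038 0.2253] F [-3.35  3.26 -1.28] gap -0.001
axes x,y,z [[-0.689, 0.078, -0.721], [0.371, 0.892, -0.258], [0.623, -0.445, -0.643]] tip [0.5975 0.0267 0.114 ]
tip rel lip N,Y,S [-0.0052, 0.0121, -0.0093]
```

View pics/c3.png

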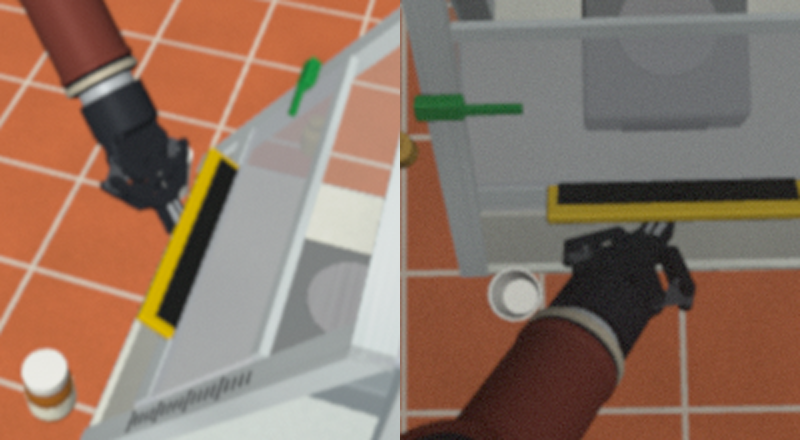

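Contact is made: the lip has moved up (top pane, front edge from row 233 to 218) with the fingertips under it, at a force of about 3–5 N. I'll keep pushing.

```bash
python3 -m jog '[-0.4,0,-0.07,0,0,0, -0.4,0,-0.07,0,0,0, -0.4,0,-0.07,0,0,0, -0.4,0,-0.07,0,0,0, -0.4,0,-0.07,0,0,0, -0.4,0,-0.07,0,0,0, -0.4,0,-0.07,0,0,0, -0.4,0,-0.07,0,0,0]'; python3 st.py; python3 nxt.py|tail -1;  python3 -m jog '[-0.4,0,-0.07,0,0,0, -0.4,0,-0.07,0,0,0, -0.4,0,-0.07,0,0,0, -0.4,0,-0.07,0,0,0, -0.4,0,-0.07,0,0,0, -0.4,0,-0.07,0,0,0, 0,0,0,0,0,0]'; python3 st.py; python3 nxt.py|tail -1;python3 look.py 4
```

```text
clock: 6.12
tcp_pos: [0.5086, 0.1036, 0.2521]
ee_rot: [0.321, 2.299, -0.502]
force: [-0.6, 1.0, -2.3]
finger_gap: -0.001
6.12 q [-0.47, 0.157, -0.086, 2.195, 1.243, 0.856, -0.165] tcp [0.5086 0.1036 0.2521] F [-0.63  1.04 -2.27] gap -0.001
axes x,y,z [[-0.689, 0.078, -0.721], [0.372, 0.892, -0.259], [0.622, -0.446, -0.643]] tip [0.6163 0.0264 0.1409]
tip rel lip N,Y,S [-0.0053, 0.0118, 0.0235]
clock: 6.7
tcp_pos: [0.5229, 0.1036, 0.2728]
ee_rot: [0.321, 2.298, -0.502]
force: [0.1, -0.5, -0.9]
finger_gap: -0.005
6.7 q [-0.459, 0.145, -0.08, 2.153, 1.207, 0.862, -0.094] tcp [0.5229 0.1036 0.2728] F [ 0.1  -0.47 -0.9 ] gap -0.005
axes x,y,z [[-0.688, 0.078, -0.722], [0.372, 0.892, -0.258], [0.623, -0.446, -0.642]] tip [0.6307 0.0265 0.1616]
tip rel lip N,Y,S [-0.0053, 0.0119, 0.0488]
```

View pics/c4.png

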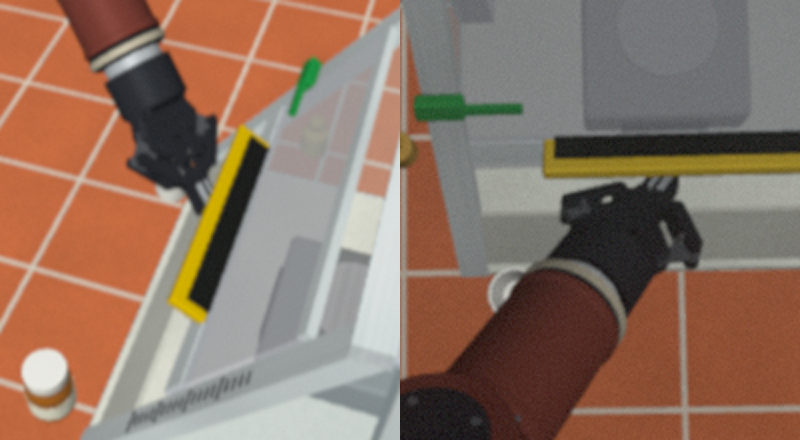

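The lip is now closer to the pointer: top-pane front edge at row 175, pointer at row 108. The beaker and jar haven't moved. Next I'll measure the remaining distance.

```bash
cat > meas.py <<'E'
from h import *
import sys
N=np.array([.819,0,-.574]);S=np.array([.574,0,.819]);Y=np.array([0,1.,0])
def corner(m,d):  # extreme point of mask in image direction d
    cs,_=cv2.findContours(m,cv2.RETR_EXTERNAL,cv2.CHAIN_APPROX_NONE); c=max(cs,key=cv2.contourArea)[:,0].astype(float)
    return c[np.argmax(c@np.array(d,float))]
def lip(k):
    o={}
    for n,dl,dr in [("scene",(-.25,-1),(-1,.25)),("top",(-1,.8),(1,.8))]:
        im,K,T=load(n+k); m=masks(im)["yellow"]; o[n]=[(corner(m,d),K,T) for d in (dl,dr)]
    P=[];E=[]
    for i in (0,1):
        p,e=tri(*[ray(K,T,uv) for uv,K,T in (o["scene"][i],o["top"][i])]); P.append(p);E.append(e[0])
    print(k,"px",[[x[0].tolist() for x in o[n]] for n in o])
    return P,E
def tipG(k):
    r=[];px=[]
    for n,d in [("scene",(-.35,1)),("top",(1,0))]:
        im,K,T=load(n+k); c=corner(masks(im)["green"],d); px.append(c.tolist()); r.append(ray(K,T,c))
    p,e=tri(*r); print("tip px",px); return p,e
if __name__=="__main__":
    for k in sys.argv[1:]:
        P,E=lip(k); G,e=tipG(k)
        M=(P[0]+P[1])/2+.021*N+.006*S; g=G-M
        print(k,"L",P[0].round(4),"R",P[1].round(4),np.round(E,4),"lip mid",M.round(4),"tip",G.round(4),"tip-lip N,Y,S",[round(float(g@v),4) for v in (N,Y,S)], "L-only S",round(float((G-P[0])@S)-.006,4))
E
python3 meas.py 0 3 4
```

```text
0 px [[[292.0, 207.0], [255.0, 292.0]], [[275.0, 196.0], [402.0, 194.0]]]
tip px [[335.0, 186.0], [259.0, 135.0]]
0 L [0.5875 0.1325 0.1291] R [ 0.5862 -0.1026  0.1228] [0.0015 0.0002] lip mid [0.6075 0.015  0.1188] tip [0.68   0.1534 0.2075] tip-lip N,Y,S [0.0085, 0.1385, 0.1143] L-only S 0.1113
3 px [[[296.0, 204.0], [259.0, 289.0]], [[274.0, 189.0], [404.0, 187.0]]]
tip px [[335.0, 186.0], [259.0, 135.0]]
3 L [0.5979 0.1331 0.1426] R [ 0.5964 -0.1025  0.1395] [0.0005 0.0004] lip mid [0.6178 0.0153 0.1339] tip [0.68   0.1534 0.2075] tip-lip N,Y,S [0.0088, 0.1382, 0.096] L-only S 0.0943
4 px [[[310.0, 193.0], [274.0, 280.0]], [[273.0, 167.0], [410.0, 164.0]]]
tip px [[335.0, 186.0], [259.0, 135.0]]
4 L [0.6295 0.132  0.1902] R [ 0.6288 -0.1014  0.1869] [0.0008 0.0007] lip mid [0.6498 0.0153 0.1814] tip [0.68   0.1534 0.2075] tip-lip N,Y,S [0.0098, 0.1381, 0.0387] L-only S 0.0372
```

```bash
python3 -m jog '[-0.35,0,-0.06,0,0,0, -0.35,0,-0.06,0,0,0, -0.35,0,-0.06,0,0,0, -0.35,0,-0.06,0,0,0, -0.35,0,-0.06,0,0,0, -0.35,0,-0.06,0,0,0, -0.35,0,-0.06,0,0,0, -0.3,0,-0.05,0,0,0, 0,0,0,0,0,0, 0,0,0,0,0,0]'; python3 st.py; python3 nxt.py|tail -1;python3 look.py 5; python3 meas.py 5
python3 - <<'E'
from h import *
a=load("scene5")[0][140:240,280:380];b=load("top5")[0][100:200,200:300]
cv2.imwrite("pics/z5.png",cv2.resize(np.hstack([a,b]),None,fx=4,fy=4,interpolation=2)[...,::-1])
E
```

```text
clock: 7.63
tcp_pos: [0.5386, 0.1036, 0.2952]
ee_rot: [0.321, 2.298, -0.502]
force: [1.2, 0.0, -0.1]
finger_gap: 0.001
7.63 q [-0.447, 0.137, -0.074, 2.105, 1.168, 0.87, -0.017] tcp [0.5386 0.1036 0.2952] F [ 1.15  0.01 -0.12] gap 0.001
axes x,y,z [[-0.688, 0.078, -0.722], [0.372, 0.892, -0.258], [0.623, -0.446, -0.643]] tip [0.6465 0.0265 0.1841]
tip rel lip N,Y,S [-0.0053, 0.0119, 0.0762]
5 px [[[318.0, 187.0], [282.0, 276.0]], [[271.0, 154.0], [414.0, 152.0]]]
tip px [[335.0, 186.0], [259.0, 135.0]]
5 L [0.6465 0.1337 0.2128] R [ 0.6447 -0.1021  0.2093] [0.0002 0.0003] lip mid [0.6663 0.0158 0.2039] tip [0.68   0.1534 0.2075] tip-lip N,Y,S [0.0092, 0.1377, 0.0108] L-only S 0.0089
```

View pics/z5.png

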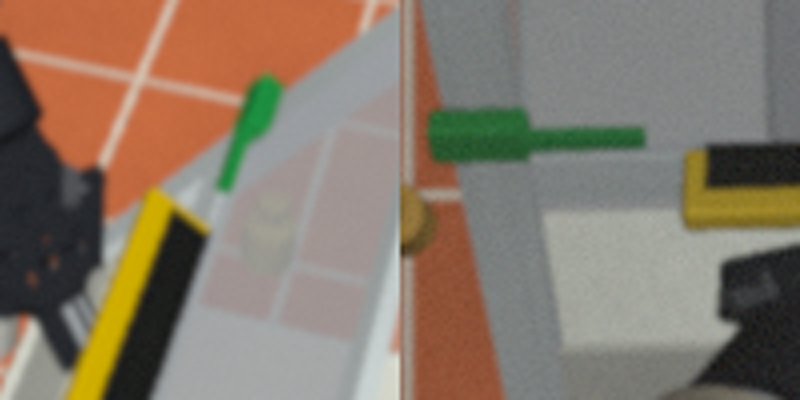

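```bash
cat > ref.py <<'E'
from meas import *
_,Ks,Ts=load("scene5");_,Kt,Tt=load("top5")
zs=lambda X,Y_:(280+(X+.5)/4-.5,140+(Y_+.5)/4-.5); zt=lambda X,Y_:(200+(X-400+.5)/4-.5,100+(Y_+.5)/4-.5)
G,e=tri(ray(Ks,Ts,zs(224,189)),ray(Kt,Tt,zt(645,138))); print("tip",G.round(4),e)
L,e=tri(ray(Ks,Ts,zs(155,188)),ray(Kt,Tt,zt(685,227))); print("L outer low",L.round(4),e)
I,e=tri(ray(Ks,Ts,zs(208,235)),ray(Kt,Tt,zt(685,151))); print("L inner up",I.round(4),e)
print("corner diff N,Y,S",[round(float((I-L)@v),4) for v in (N,Y,S)])
d=G-L; print("tip - L: N,Y,S",[round(float(d@v),4) for v in (N,Y,S)],"remaining S",d@S-.006)
d=G-I; print("tip - I: S",d@S+.006,)
C=L+.021*N+.006*S
def pz(p,w):
    u=proj(Ks,Ts,p) if w=="s" else proj(Kt,Tt,p)
    return ((u+.5-np.array([280,140] if w=="s" else [200,100]))*4-.5+np.array([0,0] if w=="s" else [400,0])).round(0).tolist()
for nm,n,s in [("outlow",-.021,-.006),("outup",-.021,.006),("inup",.021,.006),("inup rubber",.021,.009)]:
    p=C+n*N+s*S; print(nm,pz(p,"s"),pz(p,"t"))
E
python3 ref.py
```

```text
tip [0.6817 0.1504 0.208 ] [0.00015883344311715407, 0.00015883344311719015]
L outer low [0.6448 0.1349 0.2114] [0.0024188829163264676, 0.0024188829163261987]
L inner up [0.6799 0.1342 0.188 ] [0.0011857525856024153, 0.0011857525856021273]
corner diff N,Y,S [0.0421, -0.0007, 0.0009]
tip - L: N,Y,S [0.0321, 0.0155, 0.0184] remaining S 0.012371957120187816
tip - I: S 0.023467975873027104
outlow [151.0, 189.0] [682.0, 222.0]
outup [164.0, 179.0] [681.0, 200.0]
inup [223.0, 225.0] [683.0, 133.0]
inup rubber [227.0, 222.0] [683.0, 128.0]
```

Run:
```python
from h import *
a=load("scene5")[0][175:215,300:340];b=load("top5")[0][125:165,255:295]
im=cv2.resize(np.hstack([a,b]),None,fx=10,fy=10,interpolation=cv2.INTER_CUBIC)
cv2.imwrite("pics/zz5.png",np.clip(im.astype(float)*1.2,0,255).astype(np.uint8)[...,::-1])
```

```text
(no output)
```

View pics/zz5.png

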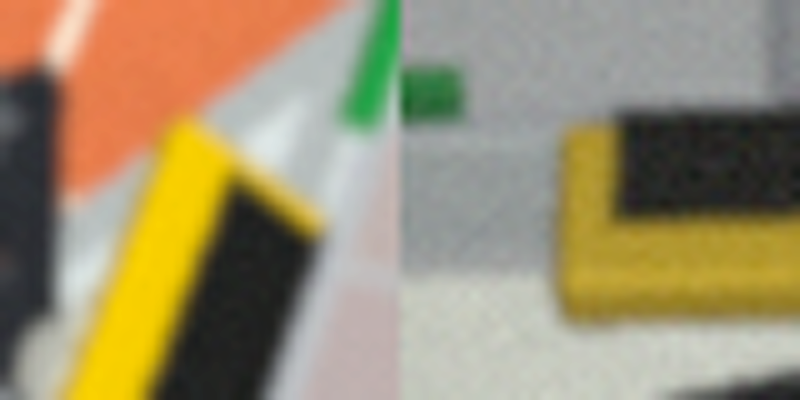

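```bash
cat > ref2.py <<'E'
from meas import *
_,Ks,Ts=load("scene5");_,Kt,Tt=load("top5")
G=np.array([.6817,.1504,.208])
for nm,a,b,n,s in [("outlow",(315.85,187.85),(270.85,156.35),-.021,-.006),("outup",(318.2,186.25),(270.75,151.35),-.021,.006),("inup",(331.75,197.35),(271.05,136.75),.021,.006)]:
    p,e=tri(ray(Ks,Ts,a),ray(Kt,Tt,b)); C=p-n*N-s*S; d=G-C
    print(nm,p.round(4),np.round(e[0],4),"lip end centre",C.round(4),"tip-centre N,Y,S",[round(float(d@v),4) for v in (N,Y,S)])
E
python3 ref2.py
```

```text
outlow [0.6426 0.1338 0.2091] 0.0006 lip end centre [0.6633 0.1338 0.2019] tip-centre N,Y,S [0.0116, 0.0166, 0.0155]
outup [0.6485 0.1331 0.2168] 0.0014 lip end centre [0.6623 0.1331 0.1999] tip-centre N,Y,S [0.0112, 0.0173, 0.0178]
inup [0.6799 0.1337 0.1918] 0.0012 lip end centre [0.6593 0.1337 0.1989] tip-centre N,Y,S [0.0131, 0.0167, 0.0203]
```

```bash
cat > ref3.py <<'E'
from meas import *
from scipy.optimize import least_squares
def solve(k,cor,tip,tilt=0):
    """cor: dict name->(scene px, top px); unknown lip end centre C, s, per-view px bias"""
    cams=[load("scene"+k)[1:],load("top"+k)[1:]]
    off={"outlow":(-.021,-.006),"outup":(-.021,.006),"inup":(.021,.006)}
    def f(x):
        C=x[:3];b=[x[4:6],x[6:8]];r=[]
        for v,(K,T) in enumerate(cams):
            for n in cor: r+=list(proj(K,T,C+off[n][0]*N+off[n][1]*S)+b[v]-cor[n][v])
            r+=list(2*(proj(K,T,C+.012*N+.015*Y+x[3]*S)+b[v]-tip[v]))
        return np.r_[r,x[4:]*.5]
    o=least_squares(f,[.66,.134,.2,.015,0,0,0,0]); return o.x.round(4).tolist(),o.fun.round(1).tolist()
if __name__=="__main__":
    print(solve("5",{"outlow":((315.85,187.85),(270.85,156.35)),"outup":((318.2,186.25),(270.75,151.35)),"inup":((331.75,197.35),(271.05,136.75))},((335.6,186.7),(260.9,134.1))))
E
python3 ref3.py
```

```text
([0.662, 0.1353, 0.1978, 0.0184, -0.4182, -0.6098, 0.2115, -0.2163], [-0.7, 0.1, 0.3, -0.8, 1.4, -0.6, -0.5, 0.7, -0.3, 1.4, -0.7, 1.0, -0.4, -0.9, 0.7, -0.7, -0.2, -0.3, 0.1, -0.1])
```

```bash
python3 -m jog '[-0.3,0,-0.05,0,0,0, -0.3,0,-0.05,0,0,0, -0.3,0,-0.05,0,0,0, -0.3,0,-0.05,0,0,0, 0,0,0,0,0,0, 0,0,0,0,0,0]'; python3 nxt.py|tail -1;python3 look.py 6
python3 - <<'E'
from h import *
a=load("scene6")[0][165:205,308:348];b=load("top6")[0][120:160,250:290]
im=cv2.resize(np.hstack([a,b]),None,fx=10,fy=10,interpolation=cv2.INTER_CUBIC)
cv2.imwrite("pics/zz6.png",np.clip(im.astype(float)*1.2,0,255).astype(np.uint8)[...,::-1])
E
```

```text
clock: 8.23
tcp_pos: [0.5456, 0.1036, 0.3051]
ee_rot: [0.321, 2.298, -0.502]
force: [0.4, -0.3, -0.3]
finger_gap: 0.001
tip rel lip N,Y,S [-0.0053, 0.0119, 0.0882]
```

View pics/zz6.png

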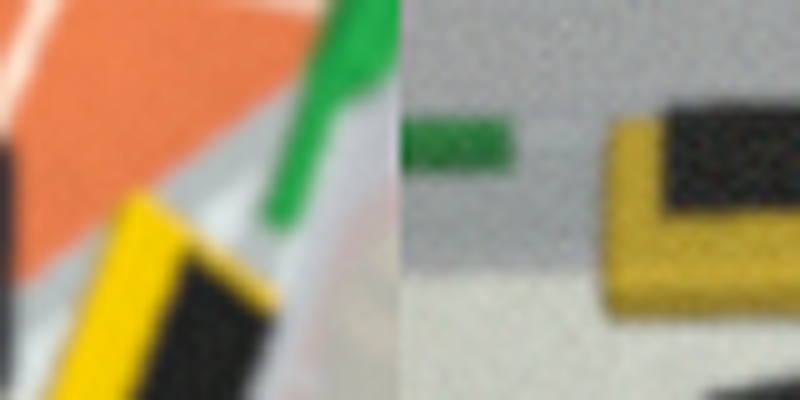

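View pics/c6.png

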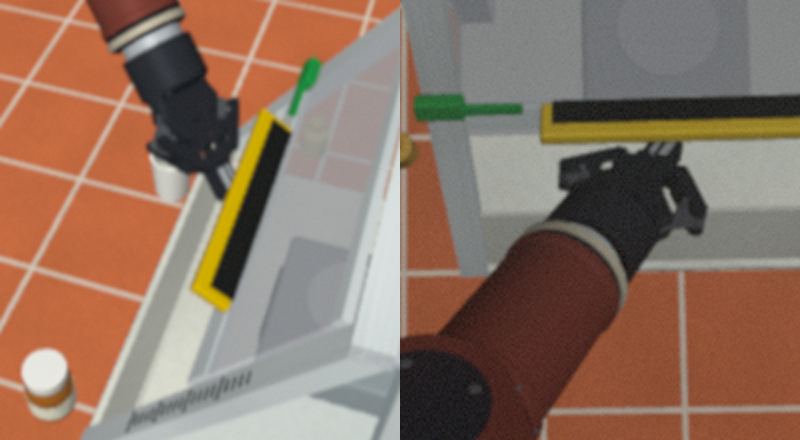

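```bash
cat > r6.py <<'E'
from ref3 import *
s=lambda x,y:(308+x/10-.45,165+y/10-.45); t=lambda x,y:(250+(x-400)/10-.45,120+y/10-.45)
cor={"outlow":(s(115,205),t(605,318)),"outup":(s(138,190),t(606,268)),"inup":(s(277,305),t(610,118))}; tip=(s(280,222),t(512,145))
print(solve("6",cor,tip))
_,Ks,Ts=load("scene6");_,Kt,Tt=load("top6")
G,e=tri(ray(Ks,Ts,tip[0]),ray(Kt,Tt,tip[1]));print(G,e[0])
for n,(a,b) in cor.items():
    p,e=tri(ray(Ks,Ts,a),ray(Kt,Tt,b)); o={"outlow":(-.021,-.006),"outup":(-.021,.006),"inup":(.021,.006)}[n]; d=G-(p-o[0]*N-o[1]*S); print(n,[round(float(d@v),4) for v in (N,Y,S)],round(e[0],4))
E
python3 r6.py
```

```text
([0.6685, 0.1353, 0.2078, 0.0069, -0.4006, -0.4603, 0.0754, -0.1851], [-0.7, 0.4, 0.4, -0.6, 1.3, -0.7, -0.4, 0.5, -0.1, 1.3, -0.7, 0.7, -0.4, -0.8, 0.6, -0.6, -0.2, -0.2, 0.0, -0.1])
[0.68161757 0.15054667 0.20833518] 1.7639013252025286e-05
outlow [0.0118, 0.016, 0.0041] 0.0005
outup [0.0115, 0.0171, 0.0066] 0.0013
inup [0.0125, 0.0166, 0.009] 0.0011
```

Run:
```python
from workcell import arm
import cv2, numpy as np
p=arm.camera_params("wrist"); im=arm.camera("wrist"); np.savez("wrist6.npz",im=im,K=p["camera_matrix"],T=p["camera_from_world"]); cv2.imwrite("pics/w6.png",im[...,::-1])
```

```text
(no output)
```

View pics/w6.png

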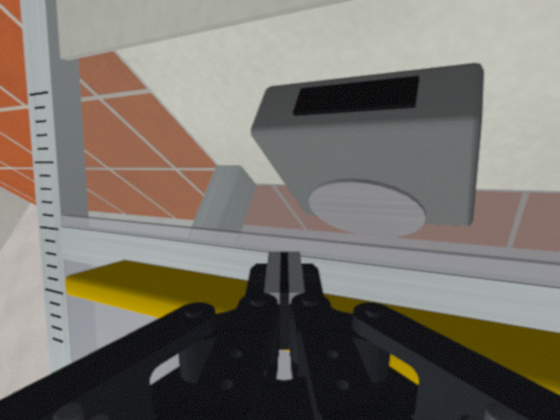

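The wrist view, which is upside down, shows the fingers under the yellow lip and the right rail's scale at x≈45. The marker is out of frame. I'll leave the window a few mm short, back off and look along the pointer's plane with the wrist camera.

```bash
python3 -m jog '[0.5,0,0,0,0,0, 0.5,0,-1,0,0,0, 0,0,-3,0,0,0, 0,0,-3,0,0,0, -1.5,0,-2,0,0,0, -1.5,0,0,0,0,0, 0,0,0,0,0,0]'
python3 - <<'E'
from workcell import arm
import cv2, numpy as np
p=arm.camera_params("wrist"); im=arm.camera("wrist"); np.savez("wrist7.npz",im=im,K=p["camera_matrix"],T=p["camera_from_world"]); cv2.imwrite("pics/w7.png",im[...,::-1])
E
```

```text
clock: 8.97
tcp_pos: [0.5034, 0.1432, 0.3802]
ee_rot: [0.321, 2.295, -0.498]
force: [1.1, -0.0, 0.9]
finger_gap: -0.0
```

View pics/w7.png

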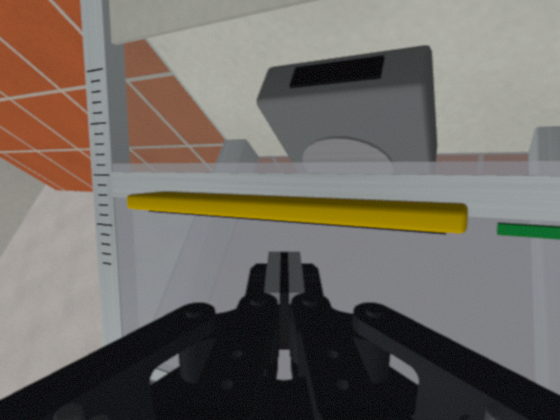

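Run:
```python
from h import *
a=load("wrist7")[0][190:250,440:560]
im=cv2.resize(a,None,fx=6,fy=6,interpolation=cv2.INTER_CUBIC); cv2.imwrite("pics/zw7.png",im[...,::-1])
```

```text
(no output)
```

View pics/zw7.png

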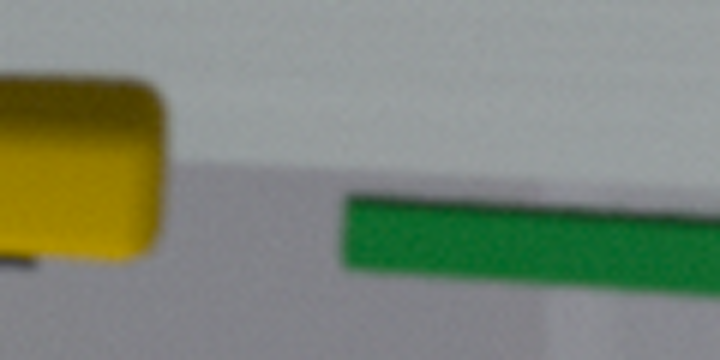

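```bash
cat > wm.py <<'E'
from meas import *
def onp(K,T,uv,n0):
    c,d=ray(K,T,uv); p=c+d*(n0-c@N)/(d@N); return p@Y,p@S
def run(k,lowf,upf,pl,pu,C):
    _,K,T=load(k); nc=C@N
    for dn in (-.004,0,.004):
        a=onp(K,T,lowf,nc-.021+dn);b=onp(K,T,upf,nc-.021+dn)
        for hp in (0,.003): 
            u=onp(K,T,pl,nc+.012-hp+dn);v=onp(K,T,pu,nc+.012-hp+dn)
            print(dn,hp,"lip thick",round(1000*(b[1]-a[1]),1),"ptr thick",round(1000*(v[1]-u[1]),1),"gap Y",round(1000*(u[0]-a[0]),1),"remaining S mm",round(500*(u[1]+v[1]-a[1]-b[1]),2))
    print("cam rel C N,Y,S",[round(float((cen(T)-C)@v),3) for v in (N,Y,S)])
if __name__=="__main__":
    run("wrist7",(465.8,209.3),(465.8,232.9),(498,223.8),(498,234.6),np.array([.6685,.1353,.2078]))
E
python3 wm.py
```

```text
-0.004 0 lip thick 11.4 ptr thick 5.9 gap Y 16.1 remaining S mm 8.15
-0.004 0.003 lip thick 11.4 ptr thick 5.8 gap Y 15.8 remaining S mm 7.67
0 0 lip thick 11.7 ptr thick 6.0 gap Y 16.3 remaining S mm 8.21
0 0.003 lip thick 11.7 ptr thick 6.0 gap Y 16.1 remaining S mm 7.73
0.004 0 lip thick 11.9 ptr thick 6.1 gap Y 16.6 remaining S mm 8.27
0.004 0.003 lip thick 11.9 ptr thick 6.1 gap Y 16.4 remaining S mm 7.79
cam rel C N,Y,S [-0.217, -0.0, -0.027]
```

The wrist view looks almost along the pointer's plane. The lip's end is at (466, 209–233) and the pointer at (498, 224–235). Measured thicknesses are 11.7 and 6.0 mm and the gap is 16 mm, close to the given 12, 6 and 15. About 8 mm is left, so I'll go back under the lip and push that far.

```bash
python3 -m jog '[1.5,0,0,0,0,0, 1.5,0,2,0,0,0, 0,0,3,0,0,0, 0,0,3,0,0,0, 0,0,1,0,0,0, -0.5,0,0,0,0,0, 0,0,0,0,0,0]'; python3 nxt.py|tail -1; python3 -m jog '[-0.25,0,0,0,0,0, -0.25,0,0,0,0,0, 0,0,0,0,0,0]'; python3 nxt.py|tail -1; python3 st.py
```

```text
clock: 9.6
tcp_pos: [0.5418, 0.1038, 0.3008]
ee_rot: [0.321, 2.3, -0.504]
force: [-0.7, 0.5, 0.0]
finger_gap: 0.004
tip rel lip N,Y,S [-0.0061, 0.0119, 0.0823]
clock: 9.85
tcp_pos: [0.5452, 0.1045, 0.3057]
ee_rot: [0.32, 2.298, -0.5]
force: [-0.5, 0.7, 0.2]
finger_gap: -0.001
tip rel lip N,Y,S [-0.0059, 0.013, 0.0886]
9.85 q [-0.443, 0.133, -0.072, 2.083, 1.149, 0.874, 0.016] tcp [0.5452 0.1045 0.3057] F [-0.51  0.74  0.25] gap -0.001
axes x,y,z [[-0.688, 0.078, -0.722], [0.371, 0.892, -0.257], [0.624, -0.444, -0.643]] tip [0.6531 0.0276 0.1945]
```

```bash
python3 -m jog '[-0.2,0,-0.03,0,0,0, -0.2,0,-0.03,0,0,0, -0.2,0,-0.03,0,0,0, -0.13,0,-0.03,0,0,0, 0,0,0,0,0,0, 0,0,0,0,0,0]'; python3 nxt.py|tail -1; python3 -m jog '[0.5,0,0,0,0,0, 0.5,0,-1,0,0,0, 0,0,-3,0,0,0, 0,0,-3,0,0,0, -1.5,0,-2,0,0,0, -1.5,0,0,0,0,0, 0,0,0,0,0,0]'
python3 - <<'E'
from workcell import arm
import cv2, numpy as np
p=arm.camera_params("wrist"); im=arm.camera("wrist"); np.savez("wrist8.npz",im=im,K=p["camera_matrix"],T=p["camera_from_world"])
a=im[180:240,440:560]
cv2.imwrite("pics/zw8.png",cv2.resize(a,None,fx=6,fy=6,interpolation=cv2.INTER_CUBIC)[...,::-1])
E
```

```text
clock: 10.35
tcp_pos: [0.5497, 0.1036, 0.3108]
ee_rot: [0.321, 2.298, -0.502]
force: [-1.3, 1.5, -1.2]
finger_gap: -0.002
tip rel lip N,Y,S [-0.0052, 0.0118, 0.0952]
clock: 10.93
tcp_pos: [0.5079, 0.1429, 0.3864]
ee_rot: [0.321, 2.295, -0.498]
force: [-0.2, -0.6, 0.3]
finger_gap: -0.003
```

View pics/zw8.png

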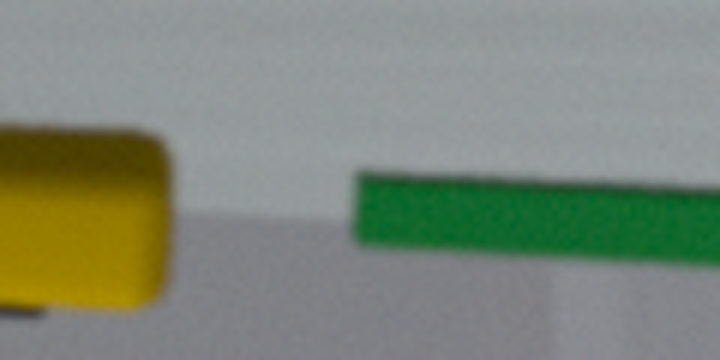

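```bash
python3 - <<'E'
from wm import *
run("wrist8",(466.6,208.0),(466.6,231.0),(500,209.6),(500,220.8),np.array([.6725,.1353,.2136]))
run("wrist7",(465.8,209.3),(465.8,232.9),(498,223.8),(498,234.6),np.array([.6685,.1353,.2078]))
_,K,T=load("wrist8"); _,K7,T7=load("wrist7"); C=np.array([.6725,.1353,.2136])
print("lip rise wrist",(onp(K,T,(466.6,231),C@N-.021)[1]-onp(K7,T7,(465.8,232.9),C@N-.021)[1]),"ptr shift",onp(K,T,(500,215.2),C@N+.012)[1]-onp(K7,T7,(498,229.2),C@N+.012)[1])
E
python3 look.py 8; python3 meas.py 0 8
```

```text
-0.004 0 lip thick 11.1 ptr thick 6.1 gap Y 16.2 remaining S mm 1.25
-0.004 0.003 lip thick 11.1 ptr thick 6.0 gap Y 16.0 remaining S mm 0.87
0 0 lip thick 11.3 ptr thick 6.2 gap Y 16.5 remaining S mm 1.19
0 0.003 lip thick 11.3 ptr thick 6.1 gap Y 16.3 remaining S mm 0.81
0.004 0 lip thick 11.6 ptr thick 6.3 gap Y 16.8 remaining S mm 1.13
0.004 0.003 lip thick 11.6 ptr thick 6.2 gap Y 16.6 remaining S mm 0.74
cam rel C N,Y,S [-0.217, -0.001, -0.027]
-0.004 0 lip thick 11.4 ptr thick 5.9 gap Y 16.1 remaining S mm 8.15
-0.004 0.003 lip thick 11.4 ptr thick 5.8 gap Y 15.8 remaining S mm 7.67
0 0 lip thick 11.7 ptr thick 6.0 gap Y 16.3 remaining S mm 8.21
0 0.003 lip thick 11.7 ptr thick 6.0 gap Y 16.1 remaining S mm 7.73
0.004 0 lip thick 11.9 ptr thick 6.1 gap Y 16.6 remaining S mm 8.27
0.004 0.003 lip thick 11.9 ptr thick 6.1 gap Y 16.4 remaining S mm 7.79
cam rel C N,Y,S [-0.217, -0.0, -0.027]
lip rise wrist 0.006715707812446681 ptr shift -0.00014551754521896498
0 px [[[292.0, 207.0], [255.0, 292.0]], [[275.0, 196.0], [402.0, 194.0]]]
tip px [[335.0, 186.0], [259.0, 135.0]]
0 L [0.5875 0.1325 0.1291] R [ 0.5862 -0.1026  0.1228] [0.0015 0.0002] lip mid [0.6075 0.015  0.1188] tip [0.68   0.1534 0.2075] tip-lip N,Y,S [0.0085, 0.1385, 0.1143] L-only S 0.1113
8 px [[[324.0, 183.0], [288.0, 273.0]], [[271.0, 147.0], [416.0, 143.0]]]
tip px [[335.0, 186.0], [259.0, 135.0]]
8 L [0.6567 0.1336 0.2273] R [ 0.6561 -0.1016  0.2239] [0.0024 0.0004] lip mid [0.6771 0.016  0.2184] tip [0.68   0.1534 0.2075] tip-lip N,Y,S [0.0087, 0.1374, -0.0073] L-only S -0.0088
```

View pics/c8.png

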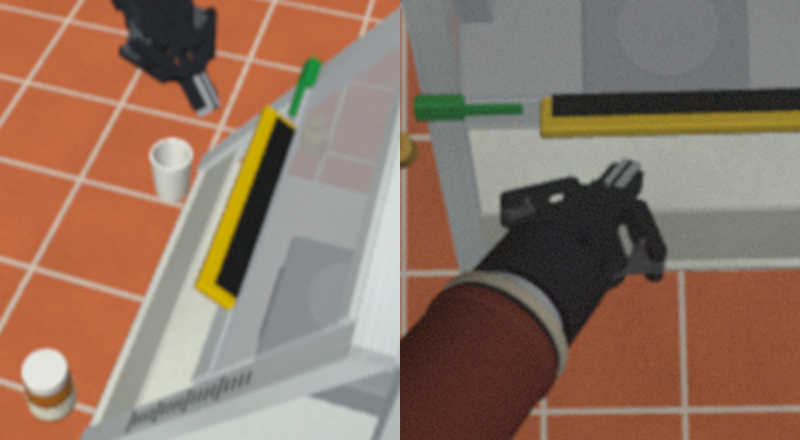

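The final views show the lip level with the pointer, the marker unmoved (tip still at 335,186 and 259,135 px), and the jar and beaker standing where they were. I'll draw the hand further back, check once more and hand in.

```bash
python3 -m jog '[0,0,-2,0,0,0, 0,0,-2,0,0,0, 0,0,-2,0,0,0, 0,0,0,0,0,0, 0,0,0,0,0,0, 0,0,0,0,0,0]'; python3 st.py; python3 look.py 9; python3 meas.py 8 9
python3 - <<'E'
from h import *
for n in ("scene","top"):
    a=load(n+"0")[0];b=load(n+"9")[0]; print(n)
    h=[cv2.cvtColor(x,cv2.COLOR_RGB2HSV) for x in (a,b)]
    boxes={"scene":{"jar":(195,300,235,345)},"top":{"jar":(395,215,445,260),"weight":(185,140,212,168)}}[n]
    for k,(x0,y0,x1,y1) in boxes.items(): print(k,"mean abs diff",np.abs(a[y0:y1,x0:x1].astype(int)-b[y0:y1,x0:x1]).mean().round(2))
im=np.hstack([load("scene9")[0],load("top9")[0]]); cv2.imwrite("pics/f9.png",cv2.resize(im,(800,300))[...,::-1])
E
```

```text
clock: 11.58
tcp_pos: [0.47, 0.1681, 0.4202]
ee_rot: [0.321, 2.3, -0.504]
force: [0.2, -0.1, -0.1]
finger_gap: -0.0
11.58 q [-0.541, -0.063, -0.176, 2.023, 0.942, 1.149, 0.179] tcp [0.47   0.1681 0.4202] F [ 0.15 -0.12 -0.1 ] gap -0.0
axes x,y,z [[-0.69, 0.078, -0.72], [0.372, 0.891, -0.26], [0.621, -0.447, -0.644]] tip [0.5774 0.0908 0.3088]
8 px [[[324.0, 183.0], [288.0, 273.0]], [[271.0, 147.0], [416.0, 143.0]]]
tip px [[335.0, 186.0], [259.0, 135.0]]
8 L [0.6567 0.1336 0.2273] R [ 0.6561 -0.1016  0.2239] [0.0024 0.0004] lip mid [0.6771 0.016  0.2184] tip [0.68   0.1534 0.2075] tip-lip N,Y,S [0.0087, 0.1374, -0.0073] L-only S -0.0088
9 px [[[324.0, 183.0], [288.0, 273.0]], [[271.0, 147.0], [417.0, 142.0]]]
tip px [[335.0, 186.0], [259.0, 135.0]]
9 L [0.6567 0.1336 0.2273] R [ 0.6568 -0.1028  0.226 ] [0.0024 0.0007] lip mid [0.6774 0.0154 0.2195] tip [0.68   0.1534 0.2075] tip-lip N,Y,S [0.009, 0.138, -0.0084] L-only S -0.0088
scene
jar mean abs diff 3.92
top
jar mean abs diff 11.32
weight mean abs diff 10.02
```

View pics/f9.png

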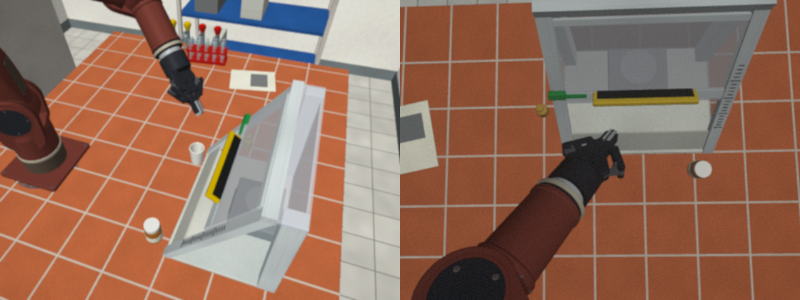

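Run:
```python
from h import *
for n,bx in (("top",{"jar":(400,218,445,256),"weight":(185,140,212,168)}),("scene",{"jar":(195,300,235,345),"beaker":(260,195,288,235)})):
  for k in ("0","9"):
    im=load(n+k)[0]
    for o,(x0,y0,x1,y1) in bx.items():
        c=im[y0:y1,x0:x1]; h=cv2.cvtColor(c,cv2.COLOR_RGB2HSV)
        m=((h[...,0]>17)&(h[...,0]<28)&(h[...,1]>90)) if o=="weight" else ((h[...,1]<50)&(h[...,2]>150))
        ys,xs=np.nonzero(m); print(n,k,o,m.sum(),(xs.mean()+x0).round(1),(ys.mean()+y0).round(1),c.mean((0,1)).round(0))
```

```text
top 0 jar 400 424.4 236.4 [128.  95.  79.]
top 0 weight 230 198.8 153.6 [121.  82.  52.]
top 9 jar 443 423.9 236.4 [143. 106.  88.]
top 9 weight 240 198.7 153.8 [134.  91.  59.]
scene 0 jar 472 212.2 318.7 [183. 133. 105.]
scene 0 beaker 473 274.9 213.7 [185. 149. 117.]
scene 9 jar 484 212.5 319.0 [188. 137. 108.]
scene 9 beaker 530 275.9 215.2 [190. 153. 133.]
```

```bash
python3 -c "
from workcell import arm
print(arm.sign_off())"
```

```text
the job is handed in; nothing more can be done
None
```

The window is pushed up so that the lip is level with the green marker, to about 1 mm by my best measurement, and it stayed there after I took the hand away. I handed the job in at about 11.7 s.

- **Push:** I put the closed fingers under the yellow lip from the left front and pushed slowly up the slope, with readings of about 5 N or less. When it was about 8 mm short I backed off and measured along the pointer's plane with the wrist camera. I then pushed the rest and took the hand away.
- **Height check:** the last wrist view put the lip about 1 mm below the marker. In that view the lip measured 11.3 mm thick, the pointer 6.1 mm and the gap between them 16 mm, close to the given 12, 6 and 15 mm.
- **Disagreement:** a rougher corner measurement from the scene and top cameras put the lip 7–8 mm above the marker. I discounted it because it mixes up the lip's upper and lower edges. A more careful fit of those views read 7 mm to go when the wrist camera read 8.
- **Everything else:** the marker did not move in the images, and the jar and weight stayed within half a pixel. The beaker's pixel centre read 1–1.5 px off, which I put down to the hood changing behind it, since its rim looked unmoved by eye. The hand ended well clear, touching nothing, with the force back to about zero.

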